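# Clear the rubbish from the draining rack into the lidded waste box

## Task

Clear the rubbish off the staining bench: open the small steel waste box by the bar handle on its lid, put the crumpled paper-towel ball and the empty cardboard slide carton into it, and shut the lid fully again. What lies under the front edge of the wire draining rack has to be reached at a slant: do not knock the rack with its glassware; leave the bottles and everything else on the bench where they are.

Things in the scene. Friction and masses are not known exactly. Their poses are not given: they have to be found in the camera images.
- waste_box: Fixed open-topped box of plain sheet steel, 180 (x) by 170 (y) by 130 mm high, walls and floor 3 mm, with a hinged lid. Origin at the centre of its underside; x points from the handle side to the hinge side, z up.
- waste_lid (a joint): Angle of the waste box's lid about the hinge on the box's +x rim, rad: 0 shut (it starts shut or up to 0.12 ajar), grows as the handle side swings up and over towards +x, stop at 1.75 (just past upright). The hinge is stiff, so the lid stays at whatever angle it is left; the handle needs about 2 to 5 N. The lid is a 180 by 170 mm steel plate 4 mm thick, 0.22 kg.
- waste_lid_handle (a point): Middle of the lid's handle: a round dark steel bar 10 mm thick, 90 mm long, parallel to the hinge, its middle 40 mm off the lid's upper face, a post at each end; 150 mm from the hinge line, 30 mm from the lid's free edge. Axes: x towards the hinge, y along the bar, z out of the lid; it lies at (-0.150, 0, 0.044) from the hinge point. It is fixed to the lid, so it turns as the lid swings.
- waste_lid_hinge (a point): Middle of the lid's hinge line, on the far (+x) rim of the waste box, 130 mm above the bench. Same axes as the handle point.
- drain_rack: Fixed wire draining rack of steel: a wire deck 200 (x) by 460 mm (y) whose lowest wires are 211 mm above the bench, on four 8 mm wire legs at its corners, open in front and behind; upturned beakers and tubes (fixed to it) on the back half, up to 320 mm high. Origin on the bench under the middle of the deck, so its front edge, towards the robot, is at -0.100 along its x.
- paper_ball: Crumpled paper-towel ball, off-white, rigid and light, about 50 mm across every way (43 mm over its flattest sides, which face its y) and 48 mm high. Origin at its middle, 24 mm above its flattened underside.
- slide_carton: Empty cardboard carton for microscope slides, 76 mm long (x), 36 mm wide (y), 30 mm high, rigid and light, with an end flap at +x standing 20 mm out. Origin at the centre of its underside. Lies flat.
- strip_tub: White test-strip tub with a black cap, 34 mm across, 85 mm high, under the rack's middle; bystander, to be left standing where it is. Origin at the centre of its underside
- stain_bottle: Amber stain bottle, 42 mm across, 105 mm high, far in under the rack; bystander, to be left standing where it is. Origin at the centre of its underside
- dropper_bottle: Small amber dropper bottle, 30 mm across, 75 mm high, in front of the rack or under its front edge; bystander, to be left standing where it is. Origin at the centre of its underside
- sample_jar: Clear sample jar with a white cap, 52 mm across, 60 mm high; bystander, to be left standing where it is. Origin at the centre of its underside
- slide_box: Grey plastic slide box with a clasp, 95 by 85 by 35 mm; bystander, to be left standing where it is. Origin at the centre of its underside
- wash_bottle: White plastic wash bottle, 68 mm across, 165 mm high; bystander, to be left standing where it is. Origin at the centre of its underside
- jug: Clear plastic open measuring beaker, 80 mm across, 115 mm high; bystander, to be left standing where it is. Origin at the centre of its underside

How it is judged (in metres and radians):
On the way, in this order (a step that is already met when the one before it is completed fails the run):
1. the waste box's lid has been lifted open (value of joint waste_lid above 0.6 rad), for 0.1 s.
2. the paper ball and the carton are in the waste box (x of paper_ball in the frame of waste_box between -0.09 and 0.09 m and y of paper_ball in the frame of waste_box between -0.085 and 0.085 m and z of paper_ball in the frame of waste_box between 0 and 0.125 m and x of slide_carton in the frame of waste_box between -0.09 and 0.09 m and y of slide_carton in the frame of waste_box between -0.085 and 0.085 m and z of slide_carton in the frame of waste_box between 0 and 0.125 m), for 0.2 s.
At the end, for the whole second after the job is handed in: The paper ball and the slide carton lie at rest inside the waste box below its rim, and the lid is shut (within 0.06 rad, about 10 mm at its front edge) (all of step 2 and value of joint waste_lid below 0.06 rad and linear speed of each of paper_ball, slide_carton below 0.05 m/s); the robot touches nothing.
It fails at once if a bystander on the bench is shifted by more than 20 mm or tipped by more than 0.4 rad (distance of any of strip_tub, stain_bottle, dropper_bottle, sample_jar, slide_box, wash_bottle, jug from where it was at the start of the episode above 0.02 m or angle between any of strip_tub, stain_bottle, dropper_bottle, sample_jar, slide_box, wash_bottle, jug's own z axis and vertical above 0.4 rad).
It fails at once if the draining rack with its glassware is knocked (more than 12 N) (contact force between any of the arm, the fingers and drain_rack above 12 N).
It also fails if it takes over 72 s, if anything falls off the work surface, if the arm or the gripper's body presses on something with over 40 N, if the wrist force passes 120 N, or if a joint passes its speed limit or range.

## Robot

A 6-joint arm with a two-finger parallel gripper is mounted at the origin on the work surface. World frame = base frame: x ahead of the robot, y to its left, z up, the work surface at z = 0. Lengths are in m, angles in degrees, forces in N, time in s.
With the tool pointing down it reaches from about 0.3 to 0.75 m from the base axis. Payload 8.5 kg.
Tool frame: the origin (TCP) lies midway between the tips of the shut fingers; the grasp point (between the pads) lies 19 mm behind it (env.grasp_offset is the distance from the TCP to the grasp point, in m); z points along the fingers, y is the line along which they close (so a half turn about z gives the same grasp; the last joint's range is limited). The gripper opens to 85 mm and grips with 20 to 120 N. Pads are 22 mm wide; open, the fingers measure 114 mm over their backs; the gripper's body (76 mm by 85 mm) begins 54 mm behind the grasp point. The pads swing forward as they close: fully open they stand 13 mm farther back than shut.
Start: joints at [51.32, 21.807, 74.336, -0, 83.858, -12.336], TCP at [0.244, 0.493, 0.231] pointing down, gripper open.
Joint ranges: [-178.18, 178.18], [-50.72, 133.34], [12.68, 142.11], [-81.47, 261.47], [9.98, 163.14], [-165.26, 165.26]. Speed limits (degrees/s): [136.94, 136.94, 180, 180, 180, 180].

## Interface

Orientations are given as a 3x3 rotation matrix whose columns are the frame's x, y, z axes.
In Python, from rig import env gives the robot as it stands.
- The arm moves only by the tool servo_tool, never from a script. Its argument "deltas" is text: rows parted by semicolons, each of 7 numbers parted by spaces: the opening, from 0 (shut) to 1 (fully open), then the shift along the tool's x, y, z in mm, then the turn, a rotation vector about the tool's x, y, z in rad. A call has 1 to 8 rows; each row shifts and turns the commanded pose from where the row before left it, along the tool's axes as they then stand; what a row does not reach is not made up. A row lasts 1/12 s, in which the tool goes at most 41.7 mm and 7.16 degrees, less where a joint would pass 70% of its speed; a pose out of reach is approached as far as the arm can. A call is refused whole if a number of a shift passes 41.7 or a number of a turn 0.125, either way. A call with a gripper value outside its range is refused whole. The fingers move at their own pace and stop on an object; "newtons" is the grip in N (left out, the last holds). Time passes only in rows, so rows that do not move let the fingers close. It gives the time, the measured TCP pose, the force, the opening and the grip force at its end, in the units of the state.
- env.observe(): the state, without advancing time (a new reading comes with each control period).
- env.get_image(name): name is "scene" or "top" or "wrist"; returns a dict with "img" (480x640x3 uint8, red, green, blue), "depth" (480x640 float32, m along the optical axis (not along the pixel's ray), 0 where there is no reading), "camera_matrix" (3x3 intrinsics, pixels), "world_to_cam" (4x4, takes a point from world to camera coordinates). Camera axes: x right, y down, z forward; pixel columns grow to the right and rows downward; lengths in m; the calibration is good to about 2 mm. A picture is of the moment at which its call begins.
- env.close_job(): hands the job in; it is judged then, once.
Trained networks look in a picture, given as the dict that the camera call returned (one of the last four; its "shot" number tells which), for a name from the list of things; names that differ only in an ending like _2 or _b are one class to them, and where a whole thing is asked for, a point or a joint stands for the part that bears it (a point fixed in the world has none). Each returns a list of dicts, best first, with "conf" (0 to 1); they miss things now and then, are a little off and sometimes report something else, mostly with a low value. They report only what shows in the picture. A call takes as long as a camera call.
- env.spot_in(name, picture): "bbox" ([centre column, centre row, width, height] in pixels, round what is visible of it).
- env.spot_point(name, picture): "uv" ([column, row] in pixels: a listed point, or the origin of a listed thing).
The state is a dict: "time_s": time; "q": joint angles; "qvel": joint speeds; "joint_efforts": joint torques, N m; "position": TCP position; "tool_rot": TCP orientation; "ft_force": force on the tool from outside, world axes, zero at the start; "wrist_torque": the same for the moment, N m; "grip_width": finger opening in m; "gripper_force": force on a finger pad.
Only numpy, scipy, OpenCV 4.12 (cv2) and the standard library are available. Lean on these libraries where they do the work, as an engineer would, in place of code of your own. Each camera call takes 0.05 s, during which the arm holds its last target. There are 200 camera calls.

## Working session

There is one attempt and no reset: what is moved stays moved. The work goes in short steps, Python scripts to look and compute and a tool call to move; the robot and the scene stay as the last step left them, time stands still between calls to the robot, and variables do not carry over. Pictures are saved under pics/ and viewed, at most 10 in all, crops included, and the job is handed in when it is done.

Besides the shell and the picture viewer there is one more tool, called after "Call:" as name(argument=value, ...) on one line, values as JSON. servo_tool: Moves the arm, as the interface text tells. Its arguments: {"type":"object","properties":{"deltas":{"type":"string"},"newtons":{"type":"number"}},"required":["deltas"]}

```bash
ls; mkdir -p pics
cat > h.py <<'E'
from rig import env
import numpy as np, cv2
def proj(p,P):
    c=P["world_to_cam"]@np.append(p,1); k=P["camera_matrix"]@c[:3]; return k[:2]/k[2]
def back(uv,P,d=None):
    u,v=uv; 
    if d is None:
        w=P["depth"][max(0,int(v)-2):int(v)+3,max(0,int(u)-2):int(u)+3]; w=w[w>0]; d=np.median(w) if w.size else np.nan
    c=np.linalg.inv(P["camera_matrix"])@[u,v,1]*d
    return (np.linalg.inv(P["world_to_cam"])@np.append(c,1))[:3]
def ray(uv,P):
    T=np.linalg.inv(P["world_to_cam"]); d=T[:3,:3]@np.linalg.inv(P["camera_matrix"])@[uv[0],uv[1],1]; return T[:3,3],d/np.linalg.norm(d)
def tri(rs):
    A=np.zeros((3,3));b=np.zeros(3)
    for o,d in rs:
        M=np.eye(3)-np.outer(d,d);A+=M;b+=M@o
    return np.linalg.solve(A,b)
def cloud(P):
    d=P["depth"]; v,u=np.mgrid[:480,:640]; c=np.stack([u,v,np.ones_like(u)],-1)@np.linalg.inv(P["camera_matrix"]).T*d[...,None]
    T=np.linalg.inv(P["world_to_cam"]); return c@T[:3,:3].T+T[:3,3]
def save(n,P): cv2.imwrite(f"pics/{n}.png",P["img"][...,::-1])
E
cat > a.py <<'E'
from h import *
np.set_printoptions(precision=3,suppress=True)
names="waste_box waste_lid_handle waste_lid_hinge drain_rack paper_ball slide_carton strip_tub stain_bottle dropper_bottle sample_jar slide_box wash_bottle jug".split()
Ps={c:env.get_image(c) for c in ("scene","top","wrist")}
R={}
for c,P in Ps.items():
    save(c+"0",P); np.savez(f"{c}0.npz",**{k:P[k] for k in("img","depth","camera_matrix","world_to_cam")})
    print(c,"cam at",np.linalg.inv(P["world_to_cam"])[:3,3])
    for n in names:
        r=env.spot_point(n,P)[:1]; b=env.spot_in(n,P)[:1]
        if r: R.setdefault(n,[]).append((r[0]["conf"],ray(r[0]["uv"],P)))
        print(n,[(round(x["conf"],2),np.array(x["uv"]),back(x["uv"],P)) for x in r],[(round(x["conf"],2),np.array(x["bbox"])) for x in b])
for n,l in R.items():
    l=[x for c,x in l if c>.4]
    if len(l)>1: print("TRI",n,len(l),tri(l))
print(env.observe()["time_s"],env.observe()["tool_rot"],env.grasp_offset)
E
python3 a.py
```

```text
pics
scene cam at [0.102 0.951 1.146]
waste_box [(0.66, array([380.9, 215.4]), array([ 0.456, -0.18 ,  0.071]))] [(0.77, array([385.6, 199.9,  73.5,  76.2]))]
waste_lid_handle [(0.73, array([410., 174.]), array([ 0.422, -0.316,  0.15 ]))] [(0.87, array([387.1, 181.1,  70.5,  40.1]))]
waste_lid_hinge [(0.87, array([355.2, 173.1]), array([ 0.647, -0.42 ,  0.   ]))] [(0.61, array([386.9, 181.6,  68.3,  39.9]))]
drain_rack [] [(0.82, array([254.1, 238.4, 156. , 201.9]))]
paper_ball [(0.16, array([275.4, 299.6]), array([0.603, 0.216, 0.015]))] []
slide_carton [] [(0.59, array([277.6, 294.9,  35.8,  21.8]))]
strip_tub [(0.85, array([285.4, 268.6]), array([0.63 , 0.114, 0.028]))] [(0.85, array([286.2, 261.5,  17. ,  25.2]))]
stain_bottle [(0.67, array([245.6, 283. ]), array([0.712, 0.2  , 0.009]))] [(0.66, array([243.2, 272. ,  12.3,  30.4]))]
dropper_bottle [(0.63, array([308.3, 247.2]), array([ 0.618, -0.006,  0.012]))] [(0.49, array([310.6, 237.9,   6.1,  21.7]))]
sample_jar [(0.84, array([378.1, 266.2]), array([0.261, 0.424, 0.538]))] [(0.71, array([376.8, 258.4,  13.7,  21.6]))]
slide_
[... 2305 characters left out ...]
sh_bottle [(0.74, array([332.2, 339.9]), array([0.381, 0.448, 0.035]))] [(0.69, array([504.2, 454.4,  40.6,  51.2]))]
jug [] [(0.16, array([123.2, 460.4,  41.5,  39.3]))]
TRI waste_box 2 [ 0.483 -0.272 -0.016]
TRI waste_lid_handle 2 [ 0.419 -0.277  0.179]
TRI waste_lid_hinge 2 [ 0.568 -0.243  0.151]
TRI paper_ball 2 [0.433 0.125 0.023]
TRI strip_tub 2 [ 0.649  0.09  -0.005]
TRI stain_bottle 2 [ 0.728  0.181 -0.02 ]
TRI dropper_bottle 3 [ 0.611 -0.05  -0.095]
TRI sample_jar 2 [ 0.405 -0.056 -0.014]
TRI slide_box 3 [ 0.409  0.437 -0.015]
TRI wash_bottle 3 [ 0.524  0.504 -0.057]
TRI jug 2 [ 0.614 -0.473  0.001]
4.05 [[-0.896  0.444 -0.   ]
 [ 0.444  0.896 -0.   ]
 [ 0.    -0.    -1.   ]] 0.0187
```

Run:
```python
import cv2,numpy as np
t=cv2.imread("pics/top0.png")[150:350,100:520]; s=cv2.imread("pics/scene0.png")[120:450,160:460]
cv2.imwrite("pics/t.png",cv2.resize(t,(798,380),interpolation=cv2.INTER_CUBIC)); cv2.imwrite("pics/s.png",cv2.resize(s,(540,594),interpolation=cv2.INTER_CUBIC))
```

```text
(no output)
```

View pics/t.png

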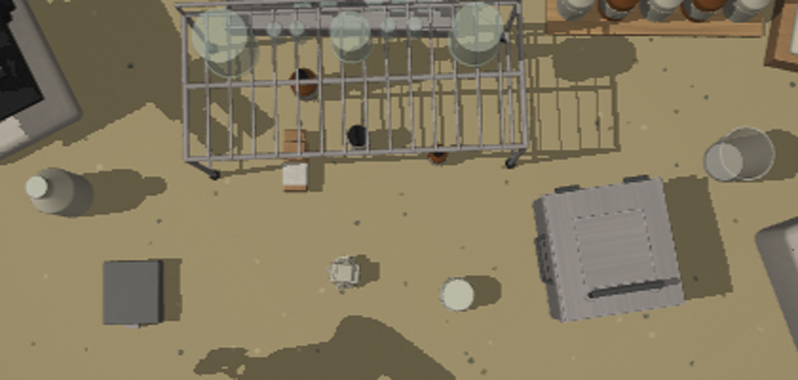

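View pics/s.png

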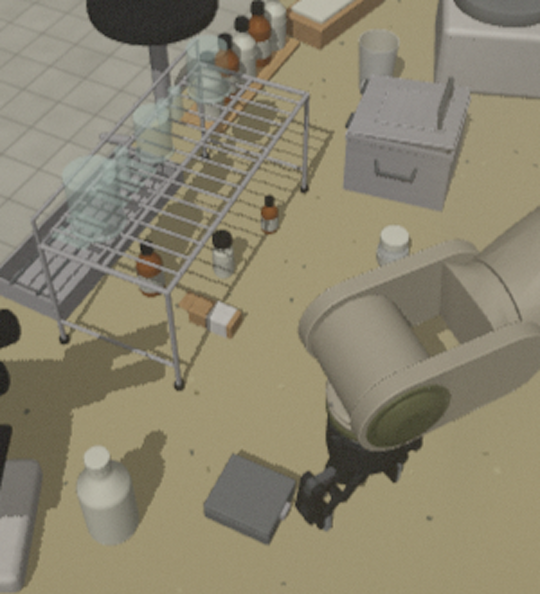

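```bash
cat > m.py <<'E'
import numpy as np,cv2
np.set_printoptions(precision=3,suppress=True)
from h import cloud,proj
T=dict(np.load("top0.npz"));S=dict(np.load("scene0.npz"));C=cloud(T);D=cloud(S)
def box(C,lo,hi): return C[((C>lo)&(C<hi)).all(-1)]
def rect(n,p):
    r=cv2.minAreaRect((p[:,:2]*1000).astype(np.float32)); print(n,len(p),"mean",p.mean(0),"rect c",np.array(r[0]),"size",np.array(r[1]),"ang",r[2],"z pct",np.percentile(p[:,2],[2,50,95,99.5]))
for nm,c in(("top",C),("scene",D)):
    print(nm)
    rect("table",box(c,[.3,0,-.03],[.4,.3,.03]))
    p=box(c,[.5,.11,.012],[.68,.24,.06]); 
    rect("carton",p); 
    rect("carton top",p[p[:,2]>.024])
    rect("ball",box(c,[.39,.08,.01],[.48,.17,.08]))
    rect("lid",box(c,[.35,-.37,.12],[.60,-.15,.150]))
    l=box(c,[.38,-.32,.12],[.57,-.20,.150]); A=np.c_[l[:,:2],np.ones(len(l))]; co=np.linalg.lstsq(A,l[:,2],rcond=None)[0]; print("plane",co)
    rect("handle",box(c,[.35,-.37,.162],[.48,-.15,.22]))
    r=box(c,[.5,-.2,.195],[.68,.36,.26]); rect("rack",r)
    for y in np.arange(-.15,.34,.06):
        q=r[abs(r[:,1]-y)<.03]
        if len(q): print("  y %.2f minx %.3f z %.3f"%(y,np.percentile(q[:,0],2),np.median(q[q[:,0]<q[:,0].min()+.012][:,2])))
    rect("jar",box(c,[.36,-.1,.03],[.45,0,.09])); 
    rect("dropper",box(c,[.56,-.06,.02],[.68,.03,.1])); rect("tub",box(c,[.6,.05,.02],[.69,.13,.1])); rect("stain",box(c,[.68,.13,.03],[.78,.23,.13]))
    rect("legs",box(c,[.5,-.2,.05],[.6,.36,.18]))
t=T["img"]; 
cv2.imwrite("pics/c.png",cv2.resize(t[195:325,235:365,::-1],(598,598),interpolation=cv2.INTER_CUBIC))
E
python3 m.py
```

```text
top
table 3556 mean [0.35  0.15  0.001] rect c [350.01  150.389] size [299.318  99.534] ang 89.86933135986328 z pct [-0.007  0.001  0.008  0.01 ]
carton 373 mean [0.606 0.195 0.031] rect c [578.932 183.198] size [103.106 148.23 ] ang 71.25141143798828 z pct [0.022 0.031 0.037 0.044]
carton top 354 mean [0.605 0.196 0.032] rect c [608.568 163.298] size [103.604  95.32 ] ang 88.56954956054688 z pct [0.025 0.031 0.037 0.045]
ball 240 mean [0.439 0.117 0.041] rect c [444.047 116.493] size [58.333 57.989] ang 15.015228271484375 z pct [0.017 0.042 0.053 0.057]
lid 3823 mean [ 0.484 -0.264  0.142] rect c [ 477.913 -268.41 ] size [190.191 177.387] ang 8.862116813659668 z pct [0.129 0.143 0.149 0.15 ]
plane [-0.063 -0.018  0.169]
handle 150 mean [ 0.419 -0.275  0.191] rect c [ 419.404 -276.107] size [ 9.873 98.117] ang 8.913873672485352 z pct [0.179 0.192 0.197 0.199]
rack 1389 mean [0.624 0.103 0.221] rect c [641.876  96.577] size [ 95.875 469.022] ang 2.5285465717315674 z pct [0.214 0.221 0.226 0.23 ]
  y -0.15 minx 0.606 z 0.219
  y -0.09 minx 0.605 z 0.220
  y -0.03 minx 0.602 z 0.220
  y
[... 1480 characters left out ...]
(p[:,2],[2,50,95,99.5]))
  ret = um.true_divide(
Traceback (most recent call last):
  File "m.py", line 14, in <module>
    rect("ball",box(c,[.39,.08,.01],[.48,.17,.08]))
    ~~~~^^^^^^^^^^^^^^^^^^^^^^^^^^^^^^^^^^^^^^^^^^^
  File "m.py", line 7, in rect
    r=cv2.minAreaRect((p[:,:2]*1000).astype(np.float32)); print(n,len(p),"mean",p.mean(0),"rect c",np.array(r[0]),"size",np.array(r[1]),"ang",r[2],"z pct",np.percentile(p[:,2],[2,50,95,99.5]))
                                                                                                                                                           ~~~~~~~~~~~~~^^^^^^^^^^^^^^^^^^^^^^^
IndexError: index -1 is out of bounds for axis 0 with size 0
```

```bash
cat > m2.py <<'E'
import numpy as np,cv2
np.set_printoptions(precision=3,suppress=True)
from h import cloud,proj
T=dict(np.load("top0.npz"));S=dict(np.load("scene0.npz"));W=dict(np.load("wrist0.npz"))
ims=[]
for P,n in((T,"top"),(S,"scene")):
    C=cloud(P); m=((C>[.53,.15,.02])&(C<[.66,.225,.045])).all(-1)
    p=C[m]; print(n,len(p)); 
    # connected
    k,l,st,_=cv2.connectedComponentsWithStats(cv2.morphologyEx(m.astype(np.uint8),cv2.MORPH_CLOSE,np.ones((4,4))))
    for i in range(1,k):
        q=C[(l==i)&m]
        if len(q)>20:
            r=cv2.minAreaRect((q[:,:2]*1000).astype(np.float32)); print(len(q),np.array(cv2.boxPoints(r)).round(),r[2],np.percentile(q[:,2],[5,50,95]),q.min(0),q.max(0))
    a=proj([.6,.18,.02],P).astype(int); b=proj([.435,.12,.02],P).astype(int)
    if n=="top":
      for c,h in((a,25),(b,20)): ims.append(cv2.resize(P["img"][c[1]-h:c[1]+h,c[0]-h:c[0]+h,::-1],(390,390),interpolation=cv2.INTER_CUBIC)); print(c)
C=cloud(W); m=((C>[.39,.08,.012])&(C<[.48,.17,.08])).all(-1);p=C[m];print("wrist ball",len(p),p.min(0),p.max(0))
cv2.imwrite("pics/c.png",np.hstack(ims))
E
python3 m2.py
```

```text
top 365
324 [[561. 210.]
 [562. 177.]
 [654. 179.]
 [653. 212.]] 1.4382809400558472 [0.025 0.031 0.037] [0.562 0.178 0.02 ] [0.653 0.212 0.04 ]
[260 237]
[280 294]
scene 422
390 [[561. 221.]
 [562. 179.]
 [656. 182.]
 [655. 223.]] 1.5597717761993408 [0.022 0.03  0.035] [0.562 0.179 0.02 ] [0.655 0.222 0.038]
wrist ball 1060 [0.41  0.099 0.012] [0.459 0.144 0.049]
```

View pics/c.png

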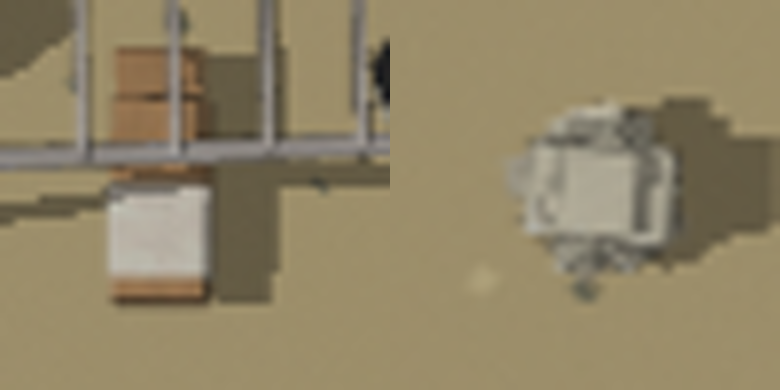

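```bash
cat > plan.py <<'E'
from rig import env
import numpy as np
from scipy.linalg import expm,logm
from scipy.spatial.transform import Rotation as Ro
np.set_printoptions(precision=4,suppress=True)
def pose(p,yaw,tilt=0,dirn=None):
    """tool y at yaw deg (horizontal); tilt deg swings tool z from down towards (y x z) horizontal"""
    a=np.radians(yaw); y=np.array([np.cos(a),np.sin(a),0]); f=np.array([np.sin(a),-np.cos(a),0]); t=np.radians(tilt)
    z=np.array([0,0,-1])*np.cos(t)+f*np.sin(t); T=np.eye(4); T[:3,:3]=np.c_[np.cross(y,z),y,z]; T[:3,3]=p; return T
def cur():
    o=env.observe(); T=np.eye(4); T[:3,:3]=o["tool_rot"]; T[:3,3]=o["position"]; return T
def seg(A,B,n=None):
    L=np.real(logm(np.linalg.inv(A)@B)); v=L[:3,3]; w=np.array([L[2,1],L[0,2],L[1,0]])
    m=int(np.ceil(max(np.linalg.norm(v)/.0410,np.linalg.norm(w)/.124))) if n is None else n
    E=expm(L/m); r=np.r_[E[:3,3]*1000,Ro.from_matrix(E[:3,:3]).as_rotvec()]
    print(m,"rows of",np.r_[r[:3].round(1),r[3:].round(4)], "mid",(A@expm(L/2))[:3,3].round(3))
    return B
BY=8.9; bx=np.array([np.cos(np.radians(BY)),np.sin(np.radians(BY)),0])
H=np.array([.419,-.276,.1])+.150*bx; H[2]=.130   # hinge
def handle(th): return H+bx*(-.15*np.cos(th)+.044*np.sin(th))+np.array([0,0,.15*np.sin(th)+.044*np.cos(th)])
def box(x,y,z): return H+bx*(x-.09)+np.array([-bx[1],bx[0],0])*y+np.array([0,0,z-.13])
E
python3 - <<'E'
from plan import *
A=cur(); h=handle(.065); print(H,h)
B=seg(A,pose(h+[0,0,.06],BY)); C=seg(B,pose(h-[0,0,.013],BY))
E
```

```text
[ 0.5672 -0.2528  0.13  ] [ 0.4221 -0.2755  0.1837]
20 rows of [-37.3    -17.1     -0.6     -0.       0.       0.0478] mid [0.427 0.13  0.237]
2 rows of [ 0.   0.  36.5  0.   0.  -0. ] mid [ 0.422 -0.276  0.207]
```

Call:
servo_tool(deltas="0.6 -37.3 -17.1 -0.6 0 0 0.0478;0.6 -37.3 -17.1 -0.6 0 0 0.0478;0.6 -37.3 -17.1 -0.6 0 0 0.0478;0.6 -37.3 -17.1 -0.6 0 0 0.0478;0.6 -37.3 -17.1 -0.6 0 0 0.0478;0.6 -37.3 -17.1 -0.6 0 0 0.0478;0.6 -37.3 -17.1 -0.6 0 0 0.0478;0.6 -37.3 -17.1 -0.6 0 0 0.0478", newtons=30)

```text
time_s: 4.72
position: [0.405, 0.2069, 0.2363]
tool_rot: [[-0.664, 0.748, 0.001], [0.748, 0.664, 0.0], [-0.0, 0.0, -1.0]]
ft_force: [0.8, 0.9, -0.6]
grip_width: 0.0513
gripper_force: 0.0
```

Call:
servo_tool(deltas="0.6 -37.3 -17.1 -0.6 0 0 0.0478;0.6 -37.3 -17.1 -0.6 0 0 0.0478;0.6 -37.3 -17.1 -0.6 0 0 0.0478;0.6 -37.3 -17.1 -0.6 0 0 0.0478;0.6 -37.3 -17.1 -0.6 0 0 0.0478;0.6 -37.3 -17.1 -0.6 0 0 0.0478;0.6 -37.3 -17.1 -0.6 0 0 0.0478;0.6 -37.3 -17.1 -0.6 0 0 0.0478")

```text
time_s: 5.38
position: [0.447, -0.1169, 0.2411]
tool_rot: [[-0.337, 0.941, 0.0], [0.941, 0.337, -0.0], [-0.0, 0.0, -1.0]]
ft_force: [1.0, 0.3, -0.3]
grip_width: 0.0511
gripper_force: 0.0
```

Call:
servo_tool(deltas="0.6 -37.3 -17.1 -0.6 0 0 0.0478;0.6 -37.3 -17.1 -0.6 0 0 0.0478;0.6 -37.3 -17.1 -0.6 0 0 0.0478;0.6 -37.3 -17.1 -0.6 0 0 0.0478;0.6 0 0 0 0 0 0;0.6 0 0 0 0 0 0")

```text
time_s: 5.88
position: [0.4213, -0.2783, 0.243]
tool_rot: [[-0.151, 0.989, -0.0], [0.989, 0.151, 0.0], [0.001, -0.0, -1.0]]
ft_force: [-0.1, 0.5, 1.0]
grip_width: 0.0511
gripper_force: 0.0
```

Run:
```python
from plan import *
from h import *
P=env.get_image("wrist"); save("w1",P)
print(cur())
for r in env.spot_point("waste_lid_handle",P)[:2]: print(r["conf"],r["uv"],back(r["uv"],P))
C=cloud(P); q=C[((C>[.36,-.35,.165])&(C<[.49,-.19,.22])).all(-1)]
if len(q):
    r=cv2.minAreaRect((q[:,:2]*1000).astype(np.float32)); print(r,np.percentile(q[:,2],[2,50,98]),len(q))
A=cur(); C=seg(A,pose(handle(.065)-[0,0,.013],BY))
```

```text
[[-0.1534  0.9882 -0.0002  0.4216]
 [ 0.9882  0.1534  0.0007 -0.2769]
 [ 0.0007 -0.0001 -1.      0.2431]
 [ 0.      0.      0.      1.    ]]
0.55 [312.2, 255.7] [ 0.4184 -0.2724  0.19  ]
((418.5599365234375, -273.4323425292969), (9.891044616699219, 98.19671630859375), 9.056787490844727) [0.1859 0.1894 0.1912] 2450
2 rows of [ 0.2     0.2    36.3    -0.     -0.0003  0.0001] mid [ 0.422 -0.276  0.207]
```

Call:
servo_tool(deltas="0.6 2 -1.5 35 0 0 0;0.6 2 -1.5 35 0 0 0;0 0 0 0 0 0 0;0 0 0 0 0 0 0;0 0 0 0 0 0 0;0 0 0 0 0 0 0;0 0 0 0 0 0 0", newtons=40)

```text
time_s: 6.57
position: [0.4189, -0.2735, 0.1751]
tool_rot: [[-0.155, 0.988, 0.002], [0.988, 0.155, -0.002], [-0.002, 0.002, -1.0]]
ft_force: [-0.1, 0.6, 1.4]
grip_width: 0.0083
gripper_force: 39.0
```

```bash
sed -i 's/^H=.*/H=np.array([.4186,-.2734,.1])+.1468*bx; H[2]=.130/' plan.py
python3 - <<'E'
from plan import *
A=cur(); print(A[:3,3],env.observe()["grip_width"],handle(.075))
for t in np.linspace(.07,1.5,25)[1:]:
    pass
ths=np.linspace(.07,1.45,25)
d=[A[:3,:3].T@(handle(b)-handle(a))*1000 for a,b in zip(ths,ths[1:])]
print(np.round(d,1))
E
```

```text
[ 0.4189 -0.2735  0.1751] 0.008309880963686084 [ 0.4191 -0.2733  0.1851]
[[-0.   3.4 -8.3]
 [-0.   3.9 -8.1]
 [-0.   4.3 -7.9]
 [-0.   4.8 -7.6]
 [-0.   5.2 -7.3]
 [-0.   5.6 -7. ]
 [-0.   6.  -6.7]
 [-0.   6.4 -6.3]
 [-0.   6.7 -6. ]
 [-0.   7.1 -5.6]
 [-0.   7.4 -5.1]
 [-0.   7.7 -4.7]
 [-0.   7.9 -4.3]
 [-0.   8.1 -3.8]
 [-0.   8.3 -3.3]
 [-0.   8.5 -2.8]
 [-0.   8.7 -2.4]
 [-0.   8.8 -1.9]
 [-0.   8.9 -1.3]
 [-0.   8.9 -0.8]
 [-0.   9.  -0.3]
 [-0.   9.   0.2]
 [ 0.   9.   0.7]
 [ 0.   8.9  1.2]]
```

Call:
servo_tool(deltas="0 0 3.4 -8.3 0 0 0;0 0 3.9 -8.1 0 0 0;0 0 4.3 -7.9 0 0 0;0 0 4.8 -7.6 0 0 0;0 0 5.2 -7.3 0 0 0;0 0 5.6 -7 0 0 0;0 0 6 -6.7 0 0 0;0 0 6.4 -6.3 0 0 0")

```text
time_s: 7.23
position: [0.4563, -0.2675, 0.2344]
tool_rot: [[-0.154, 0.988, -0.003], [0.988, 0.154, -0.002], [-0.001, -0.004, -1.0]]
ft_force: [-11.9, -2.9, 4.1]
grip_width: 0.008
gripper_force: 39.0
```

Call:
servo_tool(deltas="0 0 6.7 -6 0 0 0;0 0 7.1 -5.6 0 0 0;0 0 7.4 -5.1 0 0 0;0 0 7.7 -4.7 0 0 0;0 0 7.9 -4.3 0 0 0;0 0 8.1 -3.8 0 0 0;0 0 8.3 -3.3 0 0 0;0 0 8.5 -2.8 0 0 0")

```text
time_s: 7.9
position: [0.5183, -0.2578, 0.2713]
tool_rot: [[-0.154, 0.988, 0.001], [0.988, 0.154, -0.003], [-0.003, 0.0, -1.0]]
ft_force: [-7.1, -0.9, 8.7]
grip_width: 0.0084
gripper_force: 40.9
```

Call:
servo_tool(deltas="0 0 8.7 -2.4 0 0 0;0 0 8.8 -1.9 0 0 0;0 0 8.9 -1.3 0 0 0;0 0 8.9 -0.8 0 0 0;0 0 9 -0.3 0 0 0;0 0 9 0.2 0 0 0;0 0 9 0.7 0 0 0;0 0 0 0 0 0 0")

```text
time_s: 8.57
position: [0.5818, -0.2477, 0.2755]
tool_rot: [[-0.155, 0.988, 0.004], [0.988, 0.155, -0.002], [-0.002, 0.003, -1.0]]
ft_force: [2.2, -1.9, 6.2]
grip_width: 0.0081
gripper_force: 42.1
```

Run:
```python
from plan import *
from h import save
P=env.get_image("scene"); save("s2",P); import cv2
cv2.imwrite("pics/s2c.png",cv2.resize(P["img"][80:280,300:500,::-1],(600,600)))
o=env.observe();print(cur()[:3,3],o["ft_force"],o["grip_width"],handle(1.39))
```

```text
[ 0.5816 -0.2477  0.2755] [ 1.2888 -1.1369  6.1898] 0.008161553263354524 [ 0.5797 -0.2482  0.2855]
```

View pics/s2c.png

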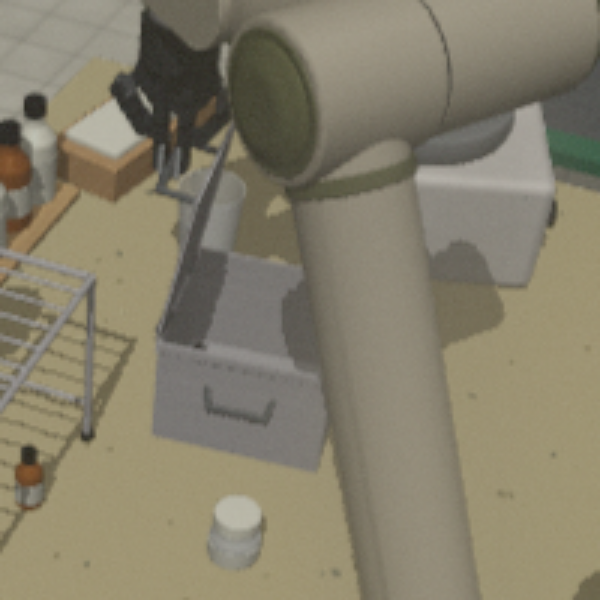

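Call:
servo_tool(deltas="0.3 0 0 0 0 0 0;0.3 0 0 0 0 0 0;0.3 0 0 0 0 0 0;0.3 0 0 -25 0 0 0;0.3 0 0 -25 0 0 0;0.3 0 0 -25 0 0 0")

```text
time_s: 9.12
position: [0.5797, -0.2476, 0.3497]
tool_rot: [[-0.154, 0.988, -0.001], [0.988, 0.154, 0.001], [0.001, -0.001, -1.0]]
ft_force: [0.2, -0.0, 0.6]
grip_width: 0.0253
gripper_force: 0.0
```

Run:
```python
from plan import *
A=cur(); print(A[:3,3],env.observe()["ft_force"])
B=seg(A,pose([.435,-.18,.34],30)); B=seg(B,pose([.435,.121,.11],90)); seg(B,pose([.435,.121,.008],90))
```

```text
[ 0.5797 -0.2476  0.3497] [ 0.2351 -0.0394  0.5622]
4 rows of [ 26.8    -29.9      2.5     -0.0001  -0.0003  -0.0921] mid [ 0.51  -0.207  0.345]
10 rows of [17.2    26.4    23.      0.      0.     -0.1047] mid [ 0.475 -0.03   0.225]
3 rows of [ 0.  0. 34.  0.  0.  0.] mid [0.435 0.121 0.059]
```

Call:
servo_tool(deltas="0.3 26.8 -29.9 2.5 0 0 -0.0921;0.3 26.8 -29.9 2.5 0 0 -0.0921;0.3 26.8 -29.9 2.5 0 0 -0.0921;0.3 26.8 -29.9 2.5 0 0 -0.0921;1 17.2 26.4 23 0 0 -0.1047;1 17.2 26.4 23 0 0 -0.1047;1 17.2 26.4 23 0 0 -0.1047;1 17.2 26.4 23 0 0 -0.1047")

```text
time_s: 9.78
position: [0.4739, -0.0599, 0.2461]
tool_rot: [[-0.811, 0.585, 0.001], [0.585, 0.811, 0.0], [-0.001, 0.001, -1.0]]
ft_force: [0.0, -1.0, 0.1]
grip_width: 0.0727
gripper_force: 0.0
```

Call:
servo_tool(deltas="1 17.2 26.4 23 0 0 -0.1047;1 17.2 26.4 23 0 0 -0.1047;1 17.2 26.4 23 0 0 -0.1047;1 17.2 26.4 23 0 0 -0.1047;1 17.2 26.4 23 0 0 -0.1047;1 17.2 26.4 23 0 0 -0.1047;1 0 0 0 0 0 0")

```text
time_s: 10.37
position: [0.43, 0.1243, 0.1055]
tool_rot: [[-1.0, -0.009, -0.009], [-0.009, 1.0, 0.001], [0.009, 0.001, -1.0]]
ft_force: [-0.9, -0.1, -1.1]
grip_width: 0.0853
gripper_force: 0.0
```

Run:
```python
from plan import *
from h import *
P=env.get_image("wrist"); save("w3",P); A=cur(); print(A)
for r in env.spot_point("paper_ball",P)[:1]: print(r["conf"],r["uv"],back(r["uv"],P))
C=cloud(P); q=C[((C>[.39,.07,.012])&(C<[.48,.17,.07])).all(-1)]
print(len(q),q.min(0),q.max(0),cv2.minAreaRect((q[:,:2]*1000).astype(np.float32)))
S=env.get_image("top"); D=cloud(S); print(np.shape(D)); l=D[((D>[.52,-.33,.15])&(D<[.62,-.17,.36])).all(-1)]; print("lid",len(l),l.min(0),l.max(0))
seg(A,pose([.435,.121,.008],90))
```

```text
[[-1.     -0.0037 -0.0049  0.4325]
 [-0.0037  1.      0.0004  0.1227]
 [ 0.0049  0.0004 -1.      0.1074]
 [ 0.      0.      0.      1.    ]]
0.74 [306.6, 260.2] [0.4285 0.1205 0.0475]
4120 [0.4108 0.0948 0.0124] [0.464  0.1496 0.05  ] ((437.9667053222656, 120.74751281738281), (50.72648239135742, 48.543212890625), 35.16399383544922)
(480, 640, 3)
lid 794 [ 0.5229 -0.33    0.1509] [ 0.592  -0.1713  0.3154]
3 rows of [-0.9    -0.6    33.1     0.0001 -0.0016  0.0012] mid [0.434 0.122 0.058]
```

Call:
servo_tool(deltas="1 -1.5 0 33 0 0 0;1 -1.5 0 33 0 0 0;1 -1.5 0 33 0 0 0;1 0 0 0 0 0 0;0 0 0 0 0 0 0;0 0 0 0 0 0 0;0 0 0 0 0 0 0;0 0 0 0 0 0 0", newtons=25)

```text
time_s: 11.18
position: [0.4407, 0.1206, 0.0122]
tool_rot: [[-1.0, 0.001, 0.005], [0.001, 1.0, -0.0], [-0.005, -0.0, -1.0]]
ft_force: [-3.0, -1.2, 15.3]
grip_width: 0.0463
gripper_force: 23.3
```

Call:
servo_tool(deltas="0 0 0 0 0 0 0;0 0 0 0 0 0 0;0 0 0 -30 0 0 0;0 0 0 -40 0 0 0;0 0 0 -40 0 0 0;0 0 0 0 0 0 0")

```text
time_s: 11.68
position: [0.4425, 0.1209, 0.1278]
tool_rot: [[-1.0, 0.0, 0.014], [0.0, 1.0, 0.0], [-0.014, 0.0, -1.0]]
ft_force: [1.2, -0.1, 0.6]
grip_width: 0.046
gripper_force: 25.7
```

Run:
```python
from plan import *
A=cur(); o=env.observe();print(A[:3,3],o["grip_width"],o["gripper_force"])
B=seg(A,pose(box(-.07,.03,.26),50)); B=seg(B,pose(box(-.025,.0,.20),98.9-40)); B=seg(B,pose(box(-.025,0,.10),98.9-40))
print(B[:3,3])
```

```text
[0.4425 0.1209 0.1278] 0.045966464037006556 25.679066172160674
10 rows of [ -7.6    -36.9    -13.2      0.0005   0.0014   0.0698] mid [ 0.454 -0.066  0.194]
2 rows of [-26.4      6.1     30.       0.       0.      -0.0777] mid [ 0.425 -0.258  0.23 ]
3 rows of [-0.  -0.  33.3  0.   0.   0. ] mid [ 0.45  -0.268  0.15 ]
[ 0.45   -0.2685  0.1   ]
```

Call:
servo_tool(deltas="0 -7.6 -36.9 -13.2 0 0 0.0698;0 -7.6 -36.9 -13.2 0 0 0.0698;0 -7.6 -36.9 -13.2 0 0 0.0698;0 -7.6 -36.9 -13.2 0 0 0.0698;0 -7.6 -36.9 -13.2 0 0 0.0698;0 -7.6 -36.9 -13.2 0 0 0.0698;0 -7.6 -36.9 -13.2 0 0 0.0698;0 -7.6 -36.9 -13.2 0 0 0.0698")

```text
time_s: 12.35
position: [0.4263, -0.1782, 0.2278]
tool_rot: [[-0.846, 0.533, 0.002], [0.533, 0.846, -0.002], [-0.003, -0.0, -1.0]]
ft_force: [0.5, -0.5, -0.0]
grip_width: 0.0459
gripper_force: 25.8
```

Call:
servo_tool(deltas="0 -7.6 -36.9 -13.2 0 0 0.0698;0 -7.6 -36.9 -13.2 0 0 0.0698;0 -26.4 6.1 30 0 0 -0.0777;0 -26.4 6.1 30 0 0 -0.0777;0 0 0 0 0 0 0")

```text
time_s: 12.77
position: [0.4481, -0.2699, 0.1878]
tool_rot: [[-0.857, 0.515, -0.004], [0.515, 0.857, 0.004], [0.005, 0.002, -1.0]]
ft_force: [-1.6, 0.6, -0.1]
grip_width: 0.0453
gripper_force: 25.9
```

Run:
```python
from plan import *
A=cur(); o=env.observe();print(A,o["grip_width"],o["gripper_force"])
B=pose(box(-.025,0,.085),58.9); seg(A,B)
```

```text
[[-0.8571  0.5151 -0.0036  0.4481]
 [ 0.5151  0.8571  0.0041 -0.2699]
 [ 0.0052  0.0017 -1.      0.1878]
 [ 0.      0.      0.      1.    ]] 0.04528578319805897 25.885069890427985
3 rows of [-0.4     0.7    34.3     0.0005 -0.0017  0.0006] mid [ 0.449 -0.269  0.136]
```

Call:
servo_tool(deltas="0 0 0 34 0 0 0;0 0 0 34 0 0 0;0 0 0 34 0 0 0;0 0 0 0 0 0 0;0.85 0 0 0 0 0 0;0.85 0 0 0 0 0 0;0.85 0 0 0 0 0 0")

```text
time_s: 13.35
position: [0.4484, -0.2696, 0.0927]
tool_rot: [[-0.856, 0.517, 0.003], [0.517, 0.856, -0.003], [-0.005, -0.001, -1.0]]
ft_force: [0.1, 0.3, 0.6]
grip_width: 0.0725
gripper_force: 0.0
```

Call:
servo_tool(deltas="0.85 0 0 -35 0 0 0;0.85 0 0 -41 0 0 0;0.85 0 0 -41 0 0 0;0.85 0 0 -20 0 0 0")

```text
time_s: 13.68
position: [0.4484, -0.2695, 0.2341]
tool_rot: [[-0.856, 0.517, 0.007], [0.517, 0.856, -0.007], [-0.01, -0.002, -1.0]]
ft_force: [-0.3, 0.6, 0.7]
grip_width: 0.0731
gripper_force: 0.0
```

Run:
```python
from plan import *
from h import *
P=env.get_image("wrist"); save("w4",P); A=cur(); print(A[:3,3])
for r in env.spot_point("paper_ball",P)[:1]: print(r["conf"],r["uv"],back(r["uv"],P))
t=np.radians(40); g=np.array([.583,.196,.026]); yaw=91.5
B0=pose(g,yaw,40); z=B0[:3,2]; print("z",z,"x",B0[:3,0])
tcp=g+z*.0187; print("tcp",tcp)
pre=tcp-z*.13
B=seg(A,pose([.40,.0,.22],85,10)); B=seg(B,pose(pre,yaw,40)); print(pre)
seg(B,pose(tcp,yaw,40))
```

```text
[ 0.449  -0.2702  0.2362]
0.75 [355.6, 213.6] [ 0.4663 -0.2328  0.0487]
z [ 0.6426  0.0168 -0.766 ] x [-0.7658 -0.0201 -0.6428]
tcp [0.595  0.1963 0.0117]
7 rows of [20.1    34.2     0.8    -0.0066 -0.0226 -0.0648] mid [ 0.44  -0.132  0.231]
7 rows of [-7.7    28.2    20.4    -0.0069 -0.0747 -0.0149] mid [0.451 0.096 0.159]
[0.5115 0.1941 0.1113]
4 rows of [-0.  -0.  32.5  0.   0.  -0. ] mid [0.553 0.195 0.061]
```

Call:
servo_tool(deltas="0.85 20.1 34.2 0.8 -0.0066 -0.0226 -0.0648;0.85 20.1 34.2 0.8 -0.0066 -0.0226 -0.0648;0.85 20.1 34.2 0.8 -0.0066 -0.0226 -0.0648;0.85 20.1 34.2 0.8 -0.0066 -0.0226 -0.0648;0.85 20.1 34.2 0.8 -0.0066 -0.0226 -0.0648;0.85 20.1 34.2 0.8 -0.0066 -0.0226 -0.0648;0.85 20.1 34.2 0.8 -0.0066 -0.0226 -0.0648")

```text
time_s: 14.37
position: [0.3972, 0.0035, 0.2143]
tool_rot: [[-0.983, 0.085, 0.165], [0.085, 0.996, -0.005], [-0.165, 0.009, -0.986]]
ft_force: [0.7, 0.7, -0.1]
grip_width: 0.0726
gripper_force: 0.0
```

Call:
servo_tool(deltas="0.85 -7.7 28.2 20.4 -0.0069 -0.0747 -0.0149;0.85 -7.7 28.2 20.4 -0.0069 -0.0747 -0.0149;0.85 -7.7 28.2 20.4 -0.0069 -0.0747 -0.0149;0.85 -7.7 28.2 20.4 -0.0069 -0.0747 -0.0149;0.85 -7.7 28.2 20.4 -0.0069 -0.0747 -0.0149;0.85 -7.7 28.2 20.4 -0.0069 -0.0747 -0.0149;0.85 -7.7 28.2 20.4 -0.0069 -0.0747 -0.0149;0.85 0 0 0 0 0 0")

```text
time_s: 15.03
position: [0.4945, 0.1704, 0.116]
tool_rot: [[-0.812, -0.003, 0.583], [-0.003, 1.0, 0.001], [-0.583, -0.001, -0.812]]
ft_force: [-0.8, -0.1, -0.5]
grip_width: 0.0721
gripper_force: 0.0
```

Run:
```python
from plan import *
from h import *
P=env.get_image("wrist"); save("w5",P); A=cur(); print(A)
for r in env.spot_point("slide_carton",P)[:1]: print(r["conf"],r["uv"],back(r["uv"],P))
C=cloud(P); q=C[((C>[.53,.15,.018])&(C<[.68,.235,.05])).all(-1)]
print(len(q),np.percentile(q,1,0),np.percentile(q,99,0),cv2.minAreaRect((q[:,:2]*1000).astype(np.float32)))
q=q[q[:,0]<.60]; print("near y",np.percentile(q[:,1],[1,99]))
g=np.array([.583,.196,.026]); z=pose(g,91.5,40)[:3,2]
seg(A,pose(g+z*.0147,91.5,40))
```

```text
[[-0.813  -0.0031  0.5823  0.4943]
 [-0.0031  1.      0.001   0.1694]
 [-0.5823 -0.001  -0.813   0.1167]
 [ 0.      0.      0.      1.    ]]
0.89 [347.0, 242.0] [0.5612 0.197  0.0273]
2923 [0.5604 0.1815 0.0186] [0.654  0.2172 0.0307] ((607.48095703125, 199.71400451660156), (96.07540893554688, 36.57311248779297), 0.43075934052467346)
near y [0.1813 0.2173]
4 rows of [-4.2     6.4    35.2    -0.0037 -0.0191 -0.0044] mid [0.542 0.183 0.065]
```

View pics/w5.png

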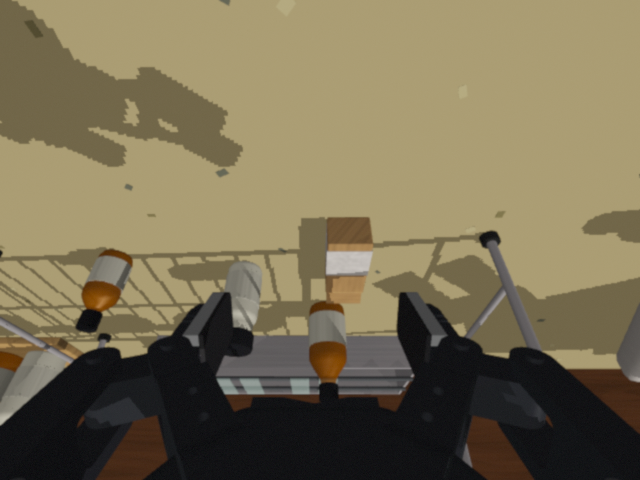

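Run:
```python
from plan import *
A=cur(); g=np.array([.583,.199,.026]); B=pose(g,90.4,40); z=B[:3,2].copy()
P=pose(g+z*(.0147-.105),90.4,40); print(P[:3,3]); seg(A,P,2); seg(P,pose(g+z*.0147,90.4,40))
```

```text
[0.525  0.1986 0.0952]
2 rows of [-5.6    14.9    18.     -0.0018 -0.0379 -0.0017] mid [0.51  0.184 0.106]
3 rows of [ 0. -0. 35.  0.  0. -0.] mid [0.559 0.199 0.055]
```

Call:
servo_tool(deltas="0.85 -5.6 14.9 18 -0.0018 -0.0379 -0.0017;0.85 -5.6 14.9 18 -0.0018 -0.0379 -0.0017;0.85 0 0 0 0 0 0;0.85 0 0 0 0 0 0;0.85 0 0 35 0 0 0;0.85 0 0 35 0 0 0;0.85 0 0 0 0 0 0;0.85 0 0 0 0 0 0")

```text
time_s: 15.8
position: [0.5588, 0.1907, 0.0597]
tool_rot: [[-0.796, 0.015, 0.605], [-0.002, 1.0, -0.027], [-0.605, -0.023, -0.796]]
ft_force: [-0.6, 0.4, -0.1]
grip_width: 0.0727
gripper_force: 0.0
```

Run:
```python
from plan import *
A=cur(); print(A,env.observe()["ft_force"]); g=np.array([.583,.199,.026]); B=pose(g,90.4,40); z=B[:3,2].copy()
seg(A,pose(g+z*.0147,90.4,40))
```

```text
[[-0.7964  0.0151  0.6046  0.5588]
 [-0.0017  0.9996 -0.0272  0.1907]
 [-0.6048 -0.0227 -0.796   0.0597]
 [ 0.      0.      0.      1.    ]] [-0.5582  0.4471 -0.0688]
2 rows of [ 0.5     4.7    28.     -0.0157 -0.0243 -0.0016] mid [0.575 0.195 0.037]
```

Call:
servo_tool(deltas="0.85 0 8 14 -0.0157 -0.0243 -0.0016;0.85 0.5 1 14 -0.0157 -0.0243 -0.0016;0.85 0.5 0 14 0 0 0;0.85 0 0 14 0 0 0;0.85 0 0 0 0 0 0;0.85 0 0 0 0 0 0")

```text
time_s: 16.3
position: [0.5912, 0.2103, 0.0268]
tool_rot: [[-0.774, 0.017, 0.633], [-0.005, 0.999, -0.032], [-0.633, -0.028, -0.773]]
ft_force: [-0.1, 0.5, 0.1]
grip_width: 0.0724
gripper_force: 0.0
```

Run:
```python
from plan import *
A=cur(); o=env.observe(); print(A,o["ft_force"],o["q"]); g=np.array([.583,.199,.026]); B=pose(g,90.4,40); z=B[:3,2].copy()
seg(A,pose(g+z*.0147,90.4,40))
```

```text
[[-0.774   0.0165  0.633   0.5912]
 [-0.0049  0.9995 -0.0321  0.2103]
 [-0.6332 -0.028  -0.7735  0.0268]
 [ 0.      0.      0.      1.    ]] [-0.0721  0.5258  0.0928] [ 12.8968  36.6089 103.5176 -80.8346  10.0668   0.5111]
1 rows of [  6.7    -10.9     10.5     -0.0365  -0.0125  -0.0003] mid [0.592 0.205 0.021]
```

Run:
```python
from plan import *
A=cur(); g=np.array([.578,.199,.026]); B=pose(g,90.4,25); z=B[:3,2].copy()
A2=A@pose([0,0,0],0); A2=A.copy(); A2[:3,3]-=A[:3,2]*.06
P=pose(g+z*(.0147-.09),90.4,25); print(P[:3,3]); seg(A2,P,4); seg(P,pose(g+z*.0147,90.4,25))
```

```text
[0.5462 0.1988 0.0942]
4 rows of [-1.5    -3.5    -5.3    -0.0091  0.0623 -0.0013] mid [0.549 0.206 0.084]
3 rows of [-0. -0. 30.  0. -0. -0.] mid [0.565 0.199 0.053]
```

Call:
servo_tool(deltas="0.85 0 0 -30 0 0 0;0.85 0 0 -30 0 0 0;0.85 -1.5 -3.5 -5.3 -0.0091 0.0623 -0.0013;0.85 -1.5 -3.5 -5.3 -0.0091 0.0623 -0.0013;0.85 -1.5 -3.5 -5.3 -0.0091 0.0623 -0.0013;0.85 -1.5 -3.5 -5.3 -0.0091 0.0623 -0.0013;0.85 0 0 0 0 0 0;0.85 0 0 0 0 0 0")

```text
time_s: 16.97
position: [0.5505, 0.1991, 0.0859]
tool_rot: [[-0.852, 0.019, 0.523], [0.001, 0.999, -0.035], [-0.524, -0.029, -0.851]]
ft_force: [-0.1, -0.3, 0.3]
grip_width: 0.0726
gripper_force: 0.0
```

Run:
```python
from plan import *
A=cur(); o=env.observe(); print(A,o["ft_force"],o["q"]);g=np.array([.578,.199,.026]); B=pose(g,90.4,25); z=B[:3,2].copy()
P=pose(g+z*(.0147-.09),90.4,25); print(P[:3,3]); seg(A,P)
```

```text
[[-0.852   0.0187  0.5233  0.5505]
 [ 0.0007  0.9994 -0.0346  0.1991]
 [-0.5236 -0.0291 -0.8515  0.0859]
 [ 0.      0.      0.      1.    ]] [-0.0578 -0.2518  0.3354] [ 11.9337  27.1418 102.4367 -22.999   21.3189 -58.1345]
[0.5462 0.1988 0.0942]
1 rows of [-0.7    -0.6    -9.4    -0.0378  0.1146 -0.0088] mid [0.548 0.199 0.09 ]
```

Call:
servo_tool(deltas="0.85 -0.4 -0.3 -4.7 -0.019 0.0573 -0.0044;0.85 -0.4 -0.3 -4.7 -0.019 0.0573 -0.0044;0.85 0 0 0 0 0 0;0.85 0 0 30 0 0 0;0.85 0 0 30 0 0 0;0.85 0 0 0 0 0 0;0.85 0 0 0 0 0 0")

```text
time_s: 17.55
position: [0.5706, 0.199, 0.0371]
tool_rot: [[-0.909, -0.008, 0.418], [-0.008, 1.0, 0.001], [-0.418, -0.002, -0.909]]
ft_force: [-0.2, 1.0, -0.2]
grip_width: 0.0724
gripper_force: 0.0
```

Run:
```python
from plan import *
A=cur(); o=env.observe(); print(A,o["ft_force"],o["q"]);g=np.array([.578,.199,.026]); B=pose(g,90.4,25); z=B[:3,2].copy()
P=pose(g+z*(.0147),90.4,25); print(P[:3,3]); seg(A,P)
```

```text
[[-0.9086 -0.0076  0.4176  0.5706]
 [-0.0077  1.      0.0013  0.199 ]
 [-0.4176 -0.002  -0.9086  0.0371]
 [ 0.      0.      0.      1.    ]] [-0.2134  1.0387 -0.1606] [  9.7351  33.175   98.0254  -9.5358  24.7208 -72.9071]
[0.5842 0.199  0.0127]
1 rows of [-2.2    -0.     27.9    -0.0016 -0.0055  0.0014] mid [0.577 0.199 0.025]
```

Call:
servo_tool(deltas="0.85 -1 0 12.5 0 0 0;0.85 -1 0 12.5 0 0 0;0.85 0 0 0 0 0 0;0 0 0 0 0 0 0;0 0 0 0 0 0 0;0 0 0 0 0 0 0;0 0 0 0 0 0 0;0 0 0 0 0 0 0", newtons=25)

```text
time_s: 18.22
position: [0.584, 0.1996, 0.018]
tool_rot: [[-0.907, -0.008, 0.421], [-0.008, 1.0, 0.003], [-0.421, -0.0, -0.907]]
ft_force: [-4.3, -0.3, 7.3]
grip_width: 0.0356
gripper_force: 25.8
```

Call:
servo_tool(deltas="0 0 0 0 0 0 0;0 0 0 -15 0 0 0;0 0 0 -20 0 0 0;0 0 0 -20 0 0 0;0 0 0 0 0 0 0")

```text
time_s: 18.63
position: [0.561, 0.1996, 0.07]
tool_rot: [[-0.906, -0.009, 0.424], [-0.008, 1.0, 0.004], [-0.424, 0.0, -0.906]]
ft_force: [0.6, -0.2, 1.2]
grip_width: 0.0353
gripper_force: 25.2
```

Run:
```python
from plan import *
from h import *
P=env.get_image("wrist"); save("w6",P)
A=cur(); o=env.observe(); print(A[:3,3],o["ft_force"],o["grip_width"],o["gripper_force"])
A2=A.copy(); A2[:3,3]+=[-.11,0,.06]; print("1",A[:3,:3].T@[-110,0,60])
B=seg(A2,pose(box(-.07,.05,.27),98.9)); B=seg(B,pose(box(-.04,0,.25),98.9));B=seg(B,pose(box(-.04,0,.09),98.9)); print(B[:3,3])
```

```text
[0.5612 0.1994 0.0686] [-0.4988  0.0997 -0.4607] 0.03542313214456906 25.218034386634827
1 [  74.3211    0.9332 -100.8737]
12 rows of [  4.2    -35.2    -13.      -0.0027   0.0363  -0.012 ] mid [ 0.409 -0.013  0.194]
2 rows of [-15. -25.  10.   0.   0.   0.] mid [ 0.417 -0.248  0.26 ]
4 rows of [ 0.  0. 40.  0.  0.  0.] mid [ 0.435 -0.271  0.17 ]
[ 0.4352 -0.2708  0.09  ]
```

View pics/w6.png

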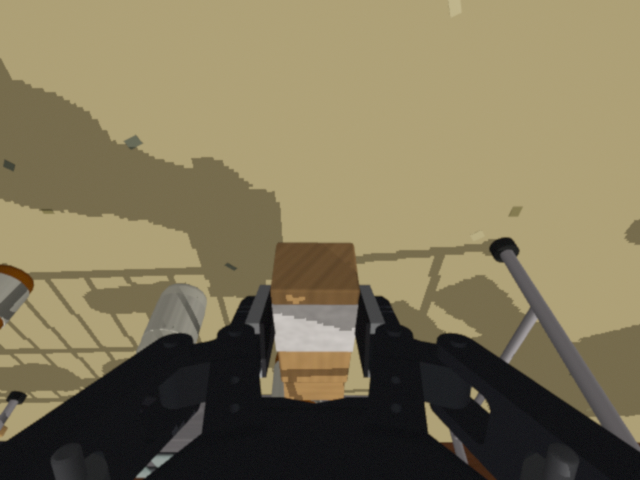

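Call:
servo_tool(deltas="0 18.6 0.2 -25.2 0 0 0;0 18.6 0.2 -25.2 0 0 0;0 18.6 0.2 -25.2 0 0 0;0 18.6 0.2 -25.2 0 0 0;0 4.2 -35.2 -13 -0.0027 0.0363 -0.012;0 4.2 -35.2 -13 -0.0027 0.0363 -0.012;0 4.2 -35.2 -13 -0.0027 0.0363 -0.012;0 4.2 -35.2 -13 -0.0027 0.0363 -0.012")

```text
time_s: 19.35
position: [0.4192, 0.0568, 0.1696]
tool_rot: [[-0.958, -0.059, 0.282], [-0.058, 0.998, 0.01], [-0.282, -0.007, -0.959]]
ft_force: [1.0, -0.0, 0.2]
grip_width: 0.0352
gripper_force: 25.2
```

Call:
servo_tool(deltas="0 4.2 -35.2 -13 -0.0027 0.0363 -0.012;0 4.2 -35.2 -13 -0.0027 0.0363 -0.012;0 4.2 -35.2 -13 -0.0027 0.0363 -0.012;0 4.2 -35.2 -13 -0.0027 0.0363 -0.012;0 4.2 -35.2 -13 -0.0027 0.0363 -0.012;0 4.2 -35.2 -13 -0.0027 0.0363 -0.012;0 4.2 -35.2 -13 -0.0027 0.0363 -0.012;0 4.2 -35.2 -13 -0.0027 0.0363 -0.012")

```text
time_s: 20.02
position: [0.3982, -0.2287, 0.2683]
tool_rot: [[-0.988, -0.153, -0.006], [-0.153, 0.988, 0.0], [0.006, 0.001, -1.0]]
ft_force: [-0.0, 0.4, -0.0]
grip_width: 0.0352
gripper_force: 25.2
```

Call:
servo_tool(deltas="0 -15 -25 10 0 0 0;0 -15 -25 10 0 0 0;0 0 0 0 0 0 0;0 0 0 0 0 0 0")

```text
time_s: 20.35
position: [0.4362, -0.2722, 0.2462]
tool_rot: [[-0.988, -0.153, -0.006], [-0.153, 0.988, 0.002], [0.005, 0.003, -1.0]]
ft_force: [0.4, 0.3, 0.4]
grip_width: 0.0351
gripper_force: 25.3
```

Run:
```python
from plan import *
A=cur(); o=env.observe(); print(A,o["q"],o["grip_width"],o["gripper_force"])
B=seg(A,pose(box(-.04,0,.21),98.9));B=seg(B,pose(box(-.04,0,.09),98.9)); print(B[:3,3])
```

```text
[[-0.9882 -0.1528 -0.0059  0.4362]
 [-0.1528  0.9883  0.0021 -0.2722]
 [ 0.0055  0.003  -1.      0.2462]
 [ 0.      0.      0.      1.    ]] [ -45.0972   17.7299   78.0899   -0.1525   84.5038 -143.8723] 0.03506591860926313 25.265510380268097
1 rows of [ 0.5     1.4    36.2     0.003  -0.0055 -0.0019] mid [ 0.436 -0.271  0.228]
3 rows of [ 0.  0. 40.  0.  0.  0.] mid [ 0.435 -0.271  0.15 ]
[ 0.4352 -0.2708  0.09  ]
```

Call:
servo_tool(deltas="0 0 0 38 0 0 0;0 0 0 38 0 0 0;0 0 0 38 0 0 0;0 0 0 35 0 0 0;0 0 0 0 0 0 0;0.75 0 0 0 0 0 0;0.75 0 0 0 0 0 0;0.75 0 0 0 0 0 0")

```text
time_s: 21.02
position: [0.4365, -0.2721, 0.1015]
tool_rot: [[-0.988, -0.154, -0.0], [-0.154, 0.988, -0.003], [0.001, -0.003, -1.0]]
ft_force: [-0.2, -0.0, 0.4]
grip_width: 0.064
gripper_force: 0.0
```

Call:
servo_tool(deltas="0.75 0 0 -35 0 0 0;0.75 0 0 -40 0 0 0;0.75 0 0 -40 0 0 0;0.75 0 0 -40 0 0 0;0.75 0 0 0 0 0 0")

```text
time_s: 21.43
position: [0.4379, -0.2729, 0.2639]
tool_rot: [[-0.988, -0.154, 0.009], [-0.154, 0.988, -0.012], [-0.007, -0.014, -1.0]]
ft_force: [0.2, 0.3, 0.2]
grip_width: 0.0638
gripper_force: 0.0
```

Run:
```python
from plan import *
from h import *
P=env.get_image("wrist"); save("w7",P); A=cur(); print(A[:3,3],env.observe()["grip_width"])
for n in("slide_carton","paper_ball"):
    for r in env.spot_point(n,P)[:1]: print(n,r["conf"],r["uv"],back(r["uv"],P))
C=cloud(P); R=np.c_[bx,[-bx[1],bx[0],0],[0,0,1]]; q=(C-box(0,0,0))@R
m=(abs(q[...,0])<.08)&(abs(q[...,1])<.078)&(q[...,2]>.015)&(q[...,2]<.2)
print("heap",m.sum(),np.percentile(q[m],[1,50,99],0))
S=env.get_image("top"); C=cloud(S); q=(C-H)@R; m=(q[...,0]>-.12)&(q[...,0]<.12)&(abs(q[...,1])<.1)&(q[...,2]>.03)&(q[...,2]<.25); p=q[m]
print("lid",np.percentile(p,[1,50,99],0)); e=p[(p[:,2]>.155)]; print("edge",len(e),e.mean(0) if len(e) else 0)
save("t7",S); cv2.imwrite("pics/t7c.png",np.hstack([cv2.resize(S["img"][200:360,340:500,::-1],(400,400)),cv2.resize(P["img"][...,::-1],(400,400))]))
```

```text
[ 0.4371 -0.2722  0.2599] 0.06402912434604091
slide_carton 0.76 [317.7, 211.4] [ 0.4399 -0.2709  0.0388]
paper_ball 0.75 [344.8, 237.2] [ 0.4618 -0.2373  0.0482]
heap 4269 [[-0.0656 -0.0591  0.0217]
 [-0.0061 -0.0027  0.0395]
 [ 0.0799  0.0549  0.1977]]
lid [[-0.0935 -0.085   0.0393]
 [-0.0124  0.0016  0.1572]
 [ 0.0231  0.0817  0.1851]]
edge 451 [-0.0088 -0.001   0.168 ]
```

View pics/t7c.png

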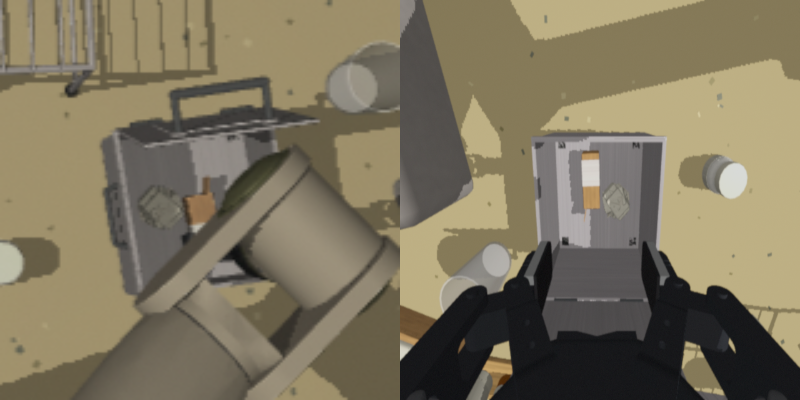

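Run:
```python
from plan import *
A=cur(); U=pose([.45,-.28,.37],53.9); B=seg(A,U); V=pose([.5806,-.2477,.36],8.9); seg(U,V)
```

```text
7 rows of [ -2.3     -0.9    -16.6     -0.0001  -0.0005   0.1121] mid [ 0.444 -0.274  0.312]
7 rows of [-7.     18.4     1.4     0.      0.      0.1122] mid [ 0.512 -0.251  0.365]
```

Call:
servo_tool(deltas="0.3 -2.3 -0.9 -16.6 0 0 0.1121;0.3 -2.3 -0.9 -16.6 0 0 0.1121;0.3 -2.3 -0.9 -16.6 0 0 0.1121;0.3 -2.3 -0.9 -16.6 0 0 0.1121;0.3 -2.3 -0.9 -16.6 0 0 0.1121;0.3 -2.3 -0.9 -16.6 0 0 0.1121;0.3 -2.3 -0.9 -16.6 0 0 0.1121")

```text
time_s: 22.22
position: [0.4507, -0.2801, 0.3698]
tool_rot: [[-0.805, 0.594, -0.005], [0.594, 0.805, 0.002], [0.005, -0.002, -1.0]]
ft_force: [-0.2, -0.1, -0.6]
grip_width: 0.0258
gripper_force: 0.0
```

Call:
servo_tool(deltas="0.3 -7 18.4 1.4 0 0 0.1122;0.3 -7 18.4 1.4 0 0 0.1122;0.3 -7 18.4 1.4 0 0 0.1122;0.3 -7 18.4 1.4 0 0 0.1122;0.3 -7 18.4 1.4 0 0 0.1122;0.3 -7 18.4 1.4 0 0 0.1122;0.3 -7 18.4 1.4 0 0 0.1122;0.3 0 0 0 0 0 0")

```text
time_s: 22.88
position: [0.5834, -0.248, 0.3566]
tool_rot: [[-0.151, 0.989, -0.007], [0.989, 0.151, 0.003], [0.004, -0.007, -1.0]]
ft_force: [0.6, -0.3, -1.7]
grip_width: 0.0255
gripper_force: 0.0
```

Run:
```python
from plan import *
from h import *
A=cur(); V=pose([.5806,-.2477,.35],8.9); print(A); seg(A,V); seg(V,pose([.5806,-.2477,.276],8.9))
P=env.get_image("wrist");C=cloud(P); R=np.c_[bx,[-bx[1],bx[0],0],[0,0,1]]; q=(C-H)@R
m=(q[...,0]>.003)&(q[...,0]<.05)&(abs(q[...,1])<.04)&(q[...,2]>.13)&(q[...,2]<.17); print("bar",m.sum(),np.percentile(q[m],[2,50,98],0) if m.sum() else 0, "tool",(A[:3,3]-H)@R)
```

```text
[[-0.1506  0.9886 -0.0071  0.5834]
 [ 0.9886  0.1506  0.0029 -0.248 ]
 [ 0.0039 -0.0066 -1.      0.3566]
 [ 0.      0.      0.      1.    ]]
1 rows of [ 0.7    -2.7     6.6    -0.0066 -0.0039 -0.0042] mid [ 0.582 -0.248  0.353]
2 rows of [ 0.  0. 37.  0.  0. -0.] mid [ 0.581 -0.248  0.313]
bar 1739 [[ 0.013  -0.0384  0.1555]
 [ 0.0177  0.0018  0.1594]
 [ 0.0227  0.0385  0.1611]] tool [ 0.0199 -0.0004  0.2266]
```

Call:
servo_tool(deltas="0.3 0 -2.4 6.6 -0.0066 -0.0039 -0.0042;0.3 0 0 38 0 0 0;0.3 0 0 37 0 0 0;0.3 0 0 0 0 0 0;0 0 0 0 0 0 0;0 0 0 0 0 0 0;0 0 0 0 0 0 0;0 0 0 0 0 0 0", newtons=40)

```text
time_s: 23.6
position: [0.579, -0.249, 0.2797]
tool_rot: [[-0.159, 0.987, 0.004], [0.987, 0.159, -0.004], [-0.004, 0.004, -1.0]]
ft_force: [-2.7, 1.2, -5.2]
grip_width: 0.0082
gripper_force: 40.5
```

Run:
```python
from plan import *
from scipy.optimize import brentq
A=cur(); o=env.observe(); print(A[:3,3],o["grip_width"],o["gripper_force"],o["ft_force"])
x=(A[:3,3]-H)@bx; t0=brentq(lambda t:-.15*np.cos(t)+.044*np.sin(t)-x,.5,1.7); print(t0)
ths=np.linspace(t0,0,25); print(np.round([A[:3,:3].T@(handle(b)-handle(a))*1000 for a,b in zip(ths,ths[1:])],1))
```

```text
[ 0.579  -0.249   0.2797] 0.00816825776957901 40.472808480262756 [-2.7248  1.1555 -5.182 ]
1.384743203123375
[[ 0.  -9.  -0.7]
 [ 0.  -9.  -0.1]
 [ 0.  -9.   0.4]
 [ 0.  -9.   0.9]
 [ 0.  -8.9  1.4]
 [ 0.  -8.8  1.9]
 [ 0.  -8.7  2.4]
 [ 0.  -8.5  2.9]
 [ 0.1 -8.3  3.4]
 [ 0.1 -8.1  3.9]
 [ 0.1 -7.9  4.3]
 [ 0.1 -7.6  4.8]
 [ 0.1 -7.3  5.2]
 [ 0.1 -7.   5.6]
 [ 0.1 -6.7  6. ]
 [ 0.1 -6.3  6.4]
 [ 0.1 -6.   6.8]
 [ 0.1 -5.6  7.1]
 [ 0.1 -5.1  7.4]
 [ 0.1 -4.7  7.7]
 [ 0.1 -4.3  8. ]
 [ 0.1 -3.8  8.2]
 [ 0.1 -3.3  8.4]
 [ 0.  -2.8  8.6]]
```

Call:
servo_tool(deltas="0 0 -9 -0.7 0 0 0;0 0 -9 0 0 0 0;0 0 -9 0.4 0 0 0;0 0 -9 0.9 0 0 0;0 0 -8.9 1.4 0 0 0;0 0 -8.8 1.9 0 0 0;0 0 -8.7 2.4 0 0 0;0 0 -8.5 2.9 0 0 0")

```text
time_s: 24.27
position: [0.509, -0.2602, 0.2717]
tool_rot: [[-0.159, 0.987, 0.009], [0.987, 0.159, -0.006], [-0.007, 0.008, -1.0]]
ft_force: [4.6, 1.4, -3.0]
grip_width: 0.0081
gripper_force: 39.5
```

Call:
servo_tool(deltas="0 0 -8.3 3.4 0 0 0;0 0 -8.1 3.9 0 0 0;0 0 -7.9 4.3 0 0 0;0 0 -7.6 4.8 0 0 0;0 0 -7.3 5.2 0 0 0;0 0 -7 5.6 0 0 0;0 0 -6.7 6 0 0 0;0 0 -6.3 6.4 0 0 0")

```text
time_s: 24.93
position: [0.4505, -0.2697, 0.2307]
tool_rot: [[-0.159, 0.987, 0.007], [0.987, 0.159, -0.005], [-0.006, 0.006, -1.0]]
ft_force: [3.6, 1.8, 0.4]
grip_width: 0.0079
gripper_force: 40.8
```

Call:
servo_tool(deltas="0 0 -6 6.8 0 0 0;0 0 -5.6 7.1 0 0 0;0 0 -5.1 7.4 0 0 0;0 0 -4.7 7.7 0 0 0;0 0 -4.3 8 0 0 0;0 0 -3.8 8.2 0 0 0;0 0 -3.3 8.4 0 0 0;0 0 -1.5 4 0 0 0")

```text
time_s: 25.6
position: [0.4167, -0.2751, 0.17]
tool_rot: [[-0.159, 0.987, 0.003], [0.987, 0.159, -0.002], [-0.002, 0.003, -1.0]]
ft_force: [-0.8, 4.6, 2.9]
grip_width: 0.0081
gripper_force: 42.9
```

Run:
```python
from plan import *
A=cur(); o=env.observe(); print(A[:3,3],o["grip_width"],o["gripper_force"],o["ft_force"],handle(0)-[0,0,.01])
```

```text
[ 0.4167 -0.2751  0.17  ] 0.00809071055779015 42.91850566864014 [-0.8397  4.5885  2.8678] [ 0.4154 -0.2739  0.164 ]
```

Call:
servo_tool(deltas="0 0 -0.5 4 0 0 0;0 0 -0.5 3 0 0 0;0 0 0 0 0 0 0;0 0 0 0 0 0 0")

```text
time_s: 25.93
position: [0.4157, -0.2753, 0.1659]
tool_rot: [[-0.159, 0.987, 0.003], [0.987, 0.159, -0.004], [-0.004, 0.002, -1.0]]
ft_force: [-8.6, 7.0, 20.5]
grip_width: 0.0078
gripper_force: 44.9
```

Call:
servo_tool(deltas="0.5 0 0 0 0 0 0;0.5 0 0 0 0 0 0;0.5 0 0 0 0 0 0;0.5 0 0 -30 0 0 0;0.5 0 0 -40 0 0 0;0.5 0 0 -40 0 0 0;0.5 0 0 0 0 0 0")

```text
time_s: 26.52
position: [0.4177, -0.2769, 0.2813]
tool_rot: [[-0.159, 0.987, 0.013], [0.987, 0.159, -0.013], [-0.015, 0.011, -1.0]]
ft_force: [-0.6, -0.1, 0.3]
grip_width: 0.0425
gripper_force: 0.0
```

Run:
```python
from plan import *
from h import *
A=cur(); o=env.observe(); print(A[:3,3],o["ft_force"])
R=np.c_[bx,[-bx[1],bx[0],0],[0,0,1]]
for c in("wrist","top","scene"):
    P=env.get_image(c); C=cloud(P); q=(C-H)@R
    m=(q[...,0]>-.175)&(q[...,0]<-.005)&(abs(q[...,1])<.08)&(q[...,2]>-.02)&(q[...,2]<.025); l=q[m]
    if len(l)<100: print(c,len(l)); continue
    f=np.linalg.lstsq(np.c_[l[:,:2],np.ones(len(l))],l[:,2],rcond=None)[0]; print(c,len(l),"plane",f,"z",np.median(l[:,2]))
    m=(abs(q[...,0]+.148)<.02)&(abs(q[...,1])<.05)&(q[...,2]>.035)&(q[...,2]<.08); 
    if m.sum(): print("bar",np.percentile(q[m],[5,50,95],0))
```

```text
[ 0.4177 -0.2769  0.2813] [-0.5794 -0.1012  0.3053]
wrist 32271 plane [-0.0014 -0.0029  0.0049] z 0.004657102185434858
bar [[-0.1549 -0.0424  0.0452]
 [-0.1503  0.005   0.0481]
 [-0.146   0.0441  0.0495]]
top 2794 plane [-0.0108 -0.0114  0.0067] z 0.007421971147688611
bar [[-0.1544  0.0243  0.0391]
 [-0.1491  0.036   0.0488]
 [-0.146   0.0452  0.0546]]
scene 1723 plane [-0.0002 -0.0101  0.0064] z 0.006455669137112596
bar [[-0.1538 -0.0423  0.0425]
 [-0.1495  0.0071  0.0492]
 [-0.1449  0.046   0.0537]]
```

Lid slope is about 0, so it is shut, and the arm is clear of everything. Handing in.

```bash
python3 -c "
from rig import env
print(env.close_job())"
```

```text
the job is handed in; nothing more can be done
None
```

The paper ball and slide carton are in the waste box, the lid measures shut (within about 0.01 rad), no forces suggested a knock on the rack or the bottles, and I handed the job in at about 27 s; no verdict came back.

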